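Pin a heat sink in its jig and hold it against the sprung stop

TASK

Take the pin with the tall knob head out of the rack and push it straight down through the jig's fork and the heat sink's lug until its head seats on the fork. Let go of it, swing the heat sink on the pin against the sprung stop and press until the stop's plunger is about half way in (some 13 mm, about 9 N; never all the way), and finish while still holding that steady push, so that a colleague can fasten it. Leave the other things on the bench, including the other pin, where they are.

Things in the scene. Friction and masses are not known exactly. Their poses are not given: they have to be found in the camera images.
- jig: Fixed jig: grey plate 210 x 210 x 10 mm on the bench, spanning x -50..160, y -110..100 mm. Origin on the vertical axis of the fork's holes, at the plate's underside (bench height); z up. Steel fork at x -45..16, y -16..16 mm: lower cheek z 10..22, upper cheek z 37..47 mm, each with an 11.5 mm hole on the origin's axis. Dark housing of the stop at x 68..112, y 47..97, z 10..48 mm
- fork_top (a point): Centre of the fork's upper hole at the top of the upper cheek, 47 mm above the bench: where the underside of the pin's head must come to rest
- stop: Sprung stop: lying steel plunger 18 mm thick with a ball nose; origin at the nose's tip. At rest the tip is at x 90, y 6, z 28 mm in the jig's frame; pressed, it slides along the jig's +y, at most 26 mm, against a spring of 700 N/m without preload (13 mm = 9.1 N)
- heat_sink: Loose finned aluminium heat sink, 0.3 kg, lying on the jig plate (origin 10 mm above the bench), its lug already in the fork, the lug's 12 mm hole in line with the fork's. Origin on that hole's axis, at the underside; x along the heat sink, z up. Lug x -11..30, y -11..11, z 13..25 mm. Back plate x 28..138, y 4..12, z 0..36 mm; its +y face meets the stop. Fins on the -y side reach to y -24 mm
- push_face (a point): Place to push the heat sink: centre of the flat -y face of the solid block among its fins, at x 88, y -24, z 18 mm in its frame; the face is 36 mm wide and 36 mm tall. At the start the heat sink is swung away from the stop, its x axis 0.25 to 0.55 rad clockwise (from above) of the jig's; it meets the stop at about 0.07 rad clockwise, half-way in it is about 0.08 rad anticlockwise
- pin: Hinge pin, steel, standing in one of the rack's two holes: shank 9 mm in diameter and 34 mm long with a tapered tip, cylindrical knob head 18 mm in diameter and 30 mm tall with dark grooves. Origin at the tip (lower end), z along the pin to its head; total 64 mm; about 50 g
- pin_head (a point): On the pin's axis at the underside of its head, 34 mm above the tip
- rack: Fixed black block 130 x 44 x 40 mm (x, y, z), origin at the centre of its underside, with two 11 mm through holes at x -40 and +40 mm, in which the two pins hang by their heads
- stub_pin: The other pin, in the rack's other hole, not used: same shank, but a low wide head 28 mm in diameter and 10 mm tall. Origin at its tip
- flux_bottle: Bystander: white bottle, 44 mm wide, 110 mm tall; origin under its centre
- solder_reel: Bystander: grey reel, 60 mm wide, 40 mm tall; origin under its centre
- screwdriver: Bystander: screwdriver lying on the far part of the bench
- circuit_board: Bystander: green circuit board 90 x 120 mm with parts up to 36 mm tall; origin under its centre
- multimeter: Bystander: grey hand meter 150 x 75 x 32 mm; origin under its centre
- screw_tray: Bystander: blue tray 100 x 130 x 25 mm; origin under its centre
There are look-alikes about, which are no part of the job. Leave any pink or turquoise look-alike of the heat_sink alone.

How it is judged (in metres and radians):
On the way, in this order (a step that is already met when the one before it is completed fails the run):
1. the pin is pushed through fork and lug until its head seats (distance between pin_head and fork_top below 0.004 m and horizontal distance between pin_head and fork_top below 0.003 m and angle between each of pin, heat_sink's own z axis and vertical below 0.1 rad and horizontal distance between heat_sink and fork_top below 0.005 m), for 0.2 s.
2. the robot, off the pin, presses the heat sink on the stop with 5 to 13 N (all of step 1 and contact force between heat_sink and stop between 5 and 13 N and contact force between any of the fingers, the arm and heat_sink above 2 N and contact force between the fingers and pin below 0.5 N), for 0.5 s.
At the end, for the whole second after the job is handed in: Pin upright through fork and lug, its head's underside within 4 mm of the fork's top (3 mm sideways), not touched by the fingers; the heat sink flat, on its pin, and pressed by the robot on the stop with 5 to 13 N (plunger about 7 to 18.5 mm in) throughout the last second (all of step 2); the arm keeps its last pose, push and grip.
It fails at once if the stop is pushed all the way in (beyond 24.5 mm) (y of stop in the frame of jig above 0.0305 m).
It fails at once if another thing on the bench is shifted by more than 40 mm (distance of any of stub_pin, flux_bottle, solder_reel, screwdriver, circuit_board, multimeter, screw_tray from where it was at the start of the episode above 0.04 m).
It also fails if it takes over 56 s, if anything falls off the work surface, if the arm or the gripper's body presses on something with over 40 N, if the wrist force passes 120 N, or if a joint passes its speed limit or range.

ROBOT

A 7-joint arm with a two-finger parallel gripper is mounted at the origin on the work surface. World frame = base frame: x ahead of the robot, y to its left, z up, the work surface at z = 0. Lengths are in mm, angles in rad, forces in N, time in s.
With the tool pointing down it reaches from about 400 to 925 mm from the base axis. Payload 4.1 kg.
Tool frame: the origin (TCP) lies at the centre of the arm's flange, where the gripper is bolted on; the fingertips stand 173 mm ahead of it and the grasp point (between the pads) lies 155 mm ahead of it; z points along the fingers, y is the direction in which the jaws open and shut (so a half turn about z gives the same grasp; the last joint's range is limited). The gripper opens to 85 mm and grips with 20 to 120 N. Pads are 22 mm wide; open, the fingers measure 114 mm over their backs; the gripper's body (76 mm by 85 mm) begins 54 mm behind the grasp point. The pads swing forward as they close: fully open they stand 13 mm farther back than shut.
Start: joints at [-0.099, 0.398, 0.045, 1.537, -0.019, 1.207, -0.051], TCP at [650.014, 0.032, 404.747] pointing down, gripper open.
Joint ranges: [-2.82, 2.82], [-0.49, 2.23], [-1.37, 1.46], [0, 2.46], [-1.36, 4.5], [0.23, 2], [-2.94, 2.94]. Speed limits (rad/s): [2.57, 2.57, 3.14, 3.14, 3.14, 3.14, 3.14].

INTERFACE

Orientations are given as a unit quaternion [x, y, z, w].
In Python, from station import robot gives the robot as it stands.
- The arm moves only by the tool apply_moves, never from a script. Its argument "increments" is one flat list of numbers, 5 for each row, row after row: the closure, from 0 (fully open) to 1 (shut), then the shift along the world's x, y, z in mm, then the turn about the world's z in degrees. A call has 1 to 10 rows; each row is the pose to reach, as a shift and turn from the pose commanded when the call began; what a row does not reach only later rows make up. A row lasts 1/12 s, in which the tool goes at most 41.7 mm and 7.16 degrees, less where a joint would pass 70% of its speed; a pose out of reach is approached as far as the arm can. A call with a gripper value outside its range is refused whole. The fingers move at their own pace and stop on an object; "newtons" is the grip in N (left out, the last holds). Time passes only in rows, so rows that repeat a pose let the fingers close. It gives the time, the measured TCP pose, the force and the opening at its end, in the units of the state.
- robot.sense(): the state, without advancing time (a new reading comes with each control period).
- robot.capture(name): name is "scene" or "side" or "wrist"; returns the picture (480x640x3 uint8, red, green, blue); there is no depth.
- robot.camera_model(name): a dict with "mtx" (3x3 intrinsics, pixels), "eye" and "rotation" of the camera in the world. Camera axes: x right, y up, looking along -z (the intrinsics and any distortion apply to the point x, -y, -z); pixel columns grow to the right and rows downward; lengths in mm; the calibration is good to about 2 mm. The wrist camera is an equidistant fisheye: a pixel r from the principal point sees the ray r / f radians off the axis. A picture is of the moment at which its call begins: read the wrist's pose just before it. camera_model takes no time and is no camera call; for the wrist camera it gives the pose at the moment of the call.
- robot.sign_off(): hands the job in, once; it reports no verdict.
Trained networks look in the newest picture that a camera, given by its name, has taken for a name from the list of things; names that differ only in an ending like _2 or _b are one class to them, and where a whole thing is asked for, a point or a joint stands for the part that bears it (a point fixed in the world has none). Each returns a list of dicts, best first, with "confidence" (0 to 1); they miss things now and then, are a little off and sometimes report something else, mostly with a low value. They report only what shows in the picture. A call takes as long as a camera call. They do not tell look-alikes from the thing itself.
- robot.boxes_of(camera, label): "position" ([x, y, z] in mm, in world coordinates, good to about 4 mm: the middle of the surface that is visible of it).
- robot.masks_of(camera, label): "pixels" (480x640 bool, what is visible of it).
- robot.pinpoint(camera, label): "position" ([x, y, z] in mm, in world coordinates, good to about 4 mm: a listed point, or the origin of a listed thing).
The state is a dict: "time": time; "qpos": joint angles; "qd": joint speeds; "joint_efforts": joint torques, N m; "ee_pos": TCP position; "orientation": TCP orientation; "force": force on the tool from outside, world axes, zero at the start; "torque": the same for the moment, N m; "width": finger opening in mm.
Only numpy, scipy, OpenCV 4.12 (cv2) and the standard library are available. Lean on these libraries where they do the work, as an engineer would, in place of code of your own. Each camera call takes 0.05 s, during which the arm holds its last target.

## Working session

There is one attempt and no reset: what is moved stays moved. The work goes in short steps, Python scripts to look and compute and a tool call to move; the robot and the scene stay as the last step left them, time stands still between calls to the robot, and variables do not carry over. Pictures are saved under pics/ and viewed, and the job is handed in when it is done.

Besides the shell and the picture viewer there is one more tool, called after "Emit:" as a command line: name --argument value ..., lists and objects as JSON in quotes. apply_moves: Moves the arm, as the interface text tells. Its arguments: {"type":"object","properties":{"increments":{"type":"array"},"newtons":{"type":"number"}},"required":["increments"]}

```bash
ls; mkdir -p pics
python3 - <<'E'
from station import robot
import cv2
s=robot.sense(); print(s['time'],s['ee_pos'],s['orientation'],s['force'],s['width'])
for n in ['scene','side','wrist']:
    im=robot.capture(n); cv2.imwrite(f'pics/{n}0.png',im[:,:,::-1])
    m=robot.camera_model(n); print(n,m)
for l in ['jig','fork_top','stop','heat_sink','push_face','pin','pin_head','rack','stub_pin']:
    for c in ['scene','side']:
        print(l,c,[( [round(float(v)) for v in d['position']],round(float(d['confidence']),2)) for d in robot.pinpoint(c,l)][:4])
E
```

```text
pics
0.0 [6.49711845e+02 7.17138150e-02 4.03673227e+02] [ 7.07042424e-01  7.07170459e-01 -7.35915132e-04 -6.40830160e-04] [ 0.78660764  0.03838404 -0.36014262] 85.52265135300715
scene {'mtx': array([[547.21857231,   0.        , 311.58085896],
       [  0.        , 547.21857231, 253.18652505],
       [  0.        ,   0.        ,   1.        ]]), 'eye': array([1564.06283035, -244.94776319, 1111.60412734]), 'rotation': array([0.31003823, 0.24462625, 0.57346521, 0.71775479])}
side {'mtx': array([[527.59309323,   0.        , 319.36473674],
       [  0.        , 527.59309323, 245.35346033],
       [  0.        ,   0.        ,   1.        ]]), 'eye': array([404.22209405, 791.7722145 , 976.75082276]), 'rotation': array([-0.02017047,  0.3477136 ,  0.93627749, -0.04552868])}
wrist {'mtx': array([[371.64829954,   0.        , 328.9604387 ],
       [  0.        , 371.64829954, 241.43234369],
       [  0.        ,   0.        ,   1.        ]]), 'eye': array([649.79856025,  73.22991792, 372.92919886]), 'rotation': array([-1.45560780e-01,  2.63379084e-04, -8.03698149e-05,  9.89349273e-01])}
jig scen
[... 308 characters left out ...]

heat_sink scene [([408, 161, 0], 0.86), ([174, -425, -5], 0.83), ([487, -110, 14], 0.78)]
heat_sink side [([176, -423, -3], 0.57), ([492, -108, 12], 0.56)]
push_face scene [([325, 127, 16], 0.79), ([552, -182, 26], 0.71), ([248, -464, 21], 0.67)]
push_face side [([320, 124, 18], 0.97), ([453, 287, 4], 0.75), ([552, -180, 29], 0.61), ([250, -469, 16], 0.59)]
pin scene [([456, 290, 42], 0.7), ([454, 291, 9], 0.48)]
pin side [([453, 286, 5], 0.6)]
pin_head scene [([453, 290, 41], 0.4)]
pin_head side [([452, 292, 34], 0.64)]
rack scene [([490, 275, 1], 0.9), ([488, -108, -2], 0.38)]
rack side []
stub_pin scene [([530, 263, 10], 0.4)]
stub_pin side [([528, 262, 4], 0.58), ([749, -291, -3], 0.4)]
```

View pics/scene0.png

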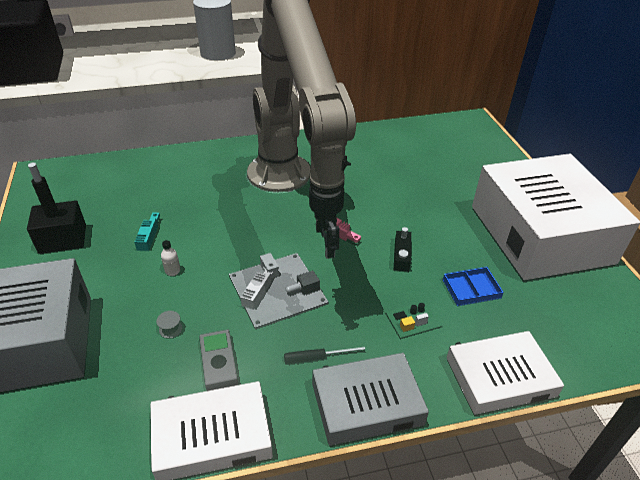

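View pics/side0.png

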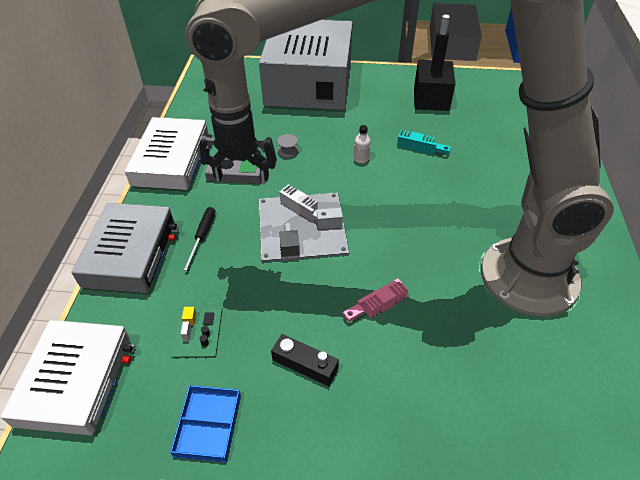

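View pics/wrist0.png

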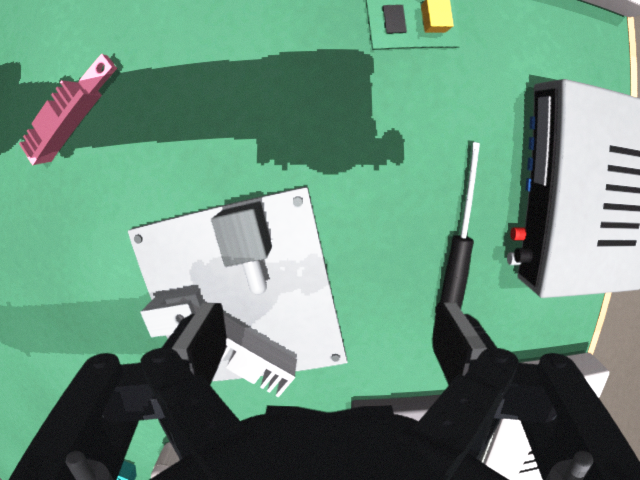

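```bash
cat > h.py <<'E'
import numpy as np, cv2
from scipy.spatial.transform import Rotation as R
def ray(m,u,v,fish=False):
    K=m['mtx']; x=(u-K[0,2])/K[0,0]; y=(v-K[1,2])/K[1,1]
    if fish:
        r=np.hypot(x,y); s=np.sin(r)/r if r>1e-9 else 1; d=np.array([x*s,y*s,np.cos(r)])
    else: d=np.array([x,y,1.])
    d=d*[1,-1,-1]
    return R.from_quat(m['rotation']).apply(d)
def onplane(m,u,v,z,fish=False):
    d=ray(m,u,v,fish); e=np.array(m['eye']); return e+d*(z-e[2])/d[2]
def proj(m,P,fish=False):
    p=R.from_quat(m['rotation']).inv().apply(np.atleast_2d(P)-m['eye'])*[1,-1,-1]
    K=m['mtx']
    if fish:
        r=np.hypot(p[:,0],p[:,1]); t=np.arctan2(r,p[:,2]); q=p[:,:2]/np.maximum(r,1e-9)[:,None]*t[:,None]
    else: q=p[:,:2]/p[:,2:]
    return q*K[0,0]+K[:2,2]
def crop(im,x0,y0,x1,y1,f,name):
    cv2.imwrite(name,cv2.resize(im[y0:y1,x0:x1,::-1],None,fx=f,fy=f,interpolation=cv2.INTER_CUBIC))
E
python3 - <<'E'
import cv2,numpy as np
a=cv2.imread('pics/scene0.png')[215:285,365:445]; b=cv2.imread('pics/side0.png')[320:390,265:345]
c=cv2.imread('pics/wrist0.png')[180:400,120:360]
cv2.imwrite('pics/c1.png',np.hstack([cv2.resize(a,(400,350)),cv2.resize(b,(400,350))]))
cv2.imwrite('pics/c2.png',cv2.resize(c,None,fx=2.7,fy=2.7))
d=cv2.imread('pics/scene0.png')[245:335,220:340]; e=cv2.imread('pics/side0.png')[180:270,250:360]
cv2.imwrite('pics/c3.png',cv2.resize(d,(780,585)));cv2.imwrite('pics/c4.png',cv2.resize(e,(715,585)))
E
```

```text
(no output)
```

View pics/c1.png

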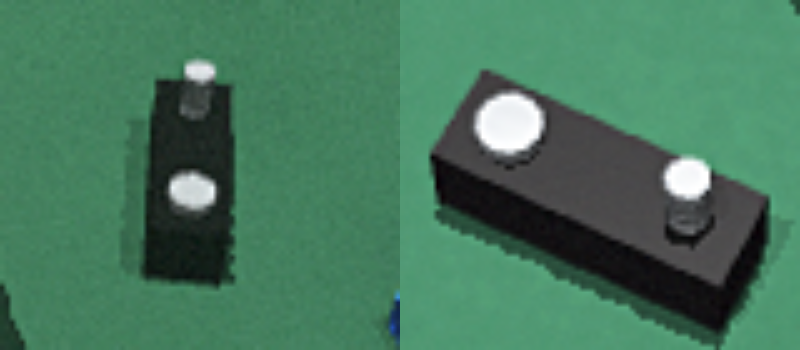

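View pics/c2.png

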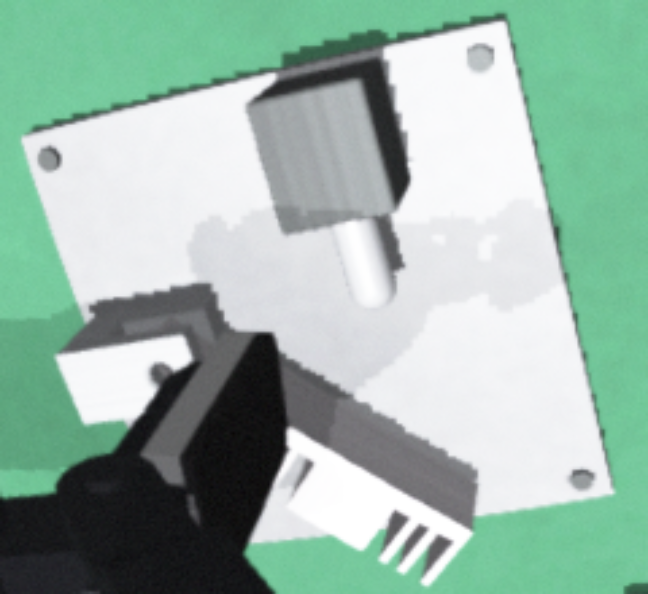

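View pics/c3.png

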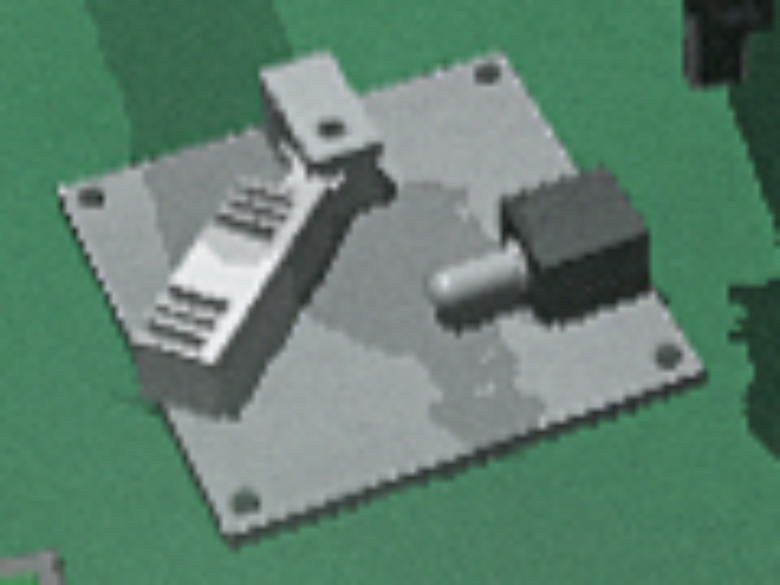

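View pics/c4.png

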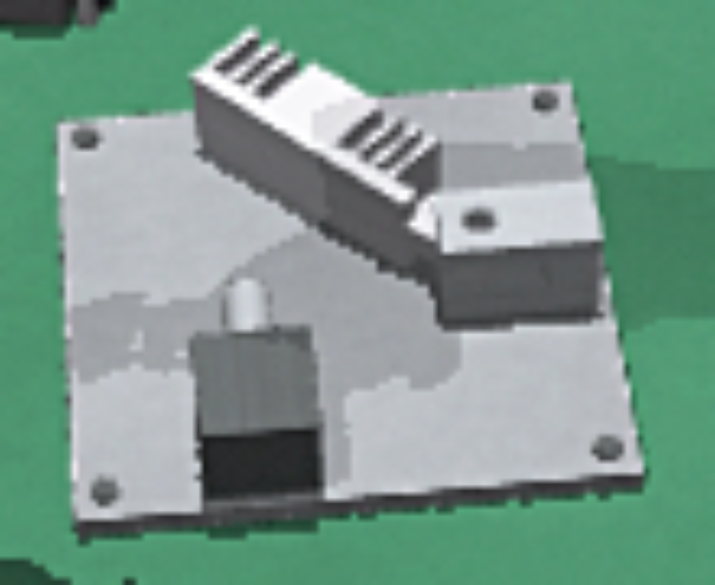

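Run:
```python
from station import robot
from h import *
S=robot.camera_model('scene');D=robot.camera_model('side');W=robot.camera_model('wrist')
def un(p,o,s): return o[0]+(p[0]+.5)/s-.5, o[1]+(p[1]+.5)/s-.5
def pos(lst,m,o,s,z,f=False): return np.array([onplane(m,*un(p,o,s),z,f)[:2] for p in lst])
loc=dict(A=(-50,-110),B=(-50,100),C=(160,100),D=(160,-110))
def fit(L,P):
    L=np.array(L,float);P=np.array(P);lc=L.mean(0);pc=P.mean(0)
    a=(L-lc);b=(P-pc);th=np.arctan2((a[:,0]*b[:,1]-a[:,1]*b[:,0]).sum(),(a*b).sum())
    c,s=np.cos(th),np.sin(th);o=pc-np.array([[c,-s],[s,c]])@lc
    r=P-(L@np.array([[c,s],[-s,c]])+o)
    print('origin',o.round(1),'yaw',round(th,4),'res',r.round(1).tolist())
ps=pos([(62,187),(500,55),(706,375),(232,535)],S,(220,245),6.5,10)
pd=pos([(60,122),(572,85),(643,475),(78,522)],D,(250,180),6.5,10)
pw=pos([(23,135),(505,17),(611,492)],W,(120,180),2.7,10,True)
print(ps.round(),pd.round(),pw.round())
fit([loc[k] for k in 'ABCD'],ps)
fit([loc[k] for k in 'DABC'],pd)
fit([loc[k] for k in 'BCD'],pw)
print('hole',pos([(331,128)],S,(220,245),6.5,47),pos([(479,219)],D,(250,180),6.5,47),pos([(161,372)],W,(120,180),2.7,47,True))
print('pin top',pos([(199,71)],S,(365,215),5,70),pos([(287,178)],D,(265,320),5,70))
print('stub top',pos([(192,190)],S,(365,215),5,50),pos([(109,123)],D,(265,320),5,50))
for c in 'scene','side':
    m=[d for d in robot.masks_of(c,'pin')][:2]
    for d in m:
        v,u=np.nonzero(d['pixels']);print(c,d['confidence'],u.mean(),v.mean(),len(u))
```

```text
[[ 462. -226.]
 [ 422.  -25.]
 [ 628.   19.]
 [ 668. -183.]] [[ 667. -184.]
 [ 463. -225.]
 [ 421.  -21.]
 [ 624.   21.]] [[ 425.  -22.]
 [ 629.   21.]
 [ 670. -185.]]
origin [ 490.4 -109.9] yaw 0.202 res [[-1.2, 1.3], [0.9, -2.6], [1.0, -0.9], [-0.8, 2.2]]
origin [ 489.1 -108.2] yaw 0.2017 res [[-0.7, -0.1], [1.0, 1.3], [1.2, -0.3], [-1.4, -0.8]]
origin [ 492.6 -109.5] yaw 0.2032 res [[1.6, -0.6], [-0.6, 0.2], [-1.0, 0.4]]
hole [[ 489.21003193 -111.29689744]] [[ 490.23864047 -109.67556918]] [[ 492.46862493 -108.72026624]]
pin top [[452.57192437 290.2499125 ]] [[454.59863857 291.60459501]]
stub top [[527.60438173 261.49631092]] [[528.85881388 262.90980228]]
scene 0.73 256.33795013850414 289.2506925207756 722
scene 0.45 403.8775510204082 232.9795918367347 49
side 0.62 321.89285714285717 358.7142857142857 140
```

Emit:
apply_moves --increments '[0, -20, -15, -13, 0, 0, -45, -34, -30, 0, 0, -72, -54, -47, 0, 0, -100, -75, -66, 0, 0, -125, -94, -82, 0, 0, -145, -109, -95, 0, 0, -157, -118, -103, 0, 0, -160, -120, -105, 0, 0, -160, -120, -105, 0, 0, -160, -120, -105, 0]'

```text
time: 1.98
ee_pos: [491.2, -119.3, 300.5]
orientation: [0.707, 0.707, 0.001, 0.001]
force: [0.6, -0.1, -0.6]
width: 85.4
```

Run:
```python
from station import robot
from h import *
s=robot.sense(); m=robot.camera_model('wrist'); im=robot.capture('wrist')
print(s['time'],s['ee_pos'],s['qd'].max() if hasattr(s['qd'],'max') else s['qd'],m['eye'],m['rotation'])
cv2.imwrite('pics/wf.png',im[:,:,::-1])
for l in ['fork_top','push_face','stop','jig','heat_sink']:
    print(l,[( [round(float(v),1) for v in d['position']],round(float(d['confidence']),2)) for d in robot.pinpoint('wrist',l)][:3])
```

```text
1.9833 [ 491.21458779 -119.33139726  300.51583265] 0.0031668724079589494 [491.28619313 -46.12223191 269.5622658 ] [-1.45389734e-01 -1.72223241e-03  2.55335620e-05  9.89372962e-01]
fork_top [([494.1, -108.7, 47.2], 0.74)]
push_face [([548.6, -182.0, 30.6], 0.79), ([495.3, -110.6, -1.1], 0.66), ([753.4, -288.5, 4.6], 0.19)]
stop [([579.6, -84.8, 31.7], 0.76)]
jig [([490.5, -110.4, -0.9], 0.87)]
heat_sink [([487.9, -105.8, 7.5], 0.84)]
```

View pics/wf.png

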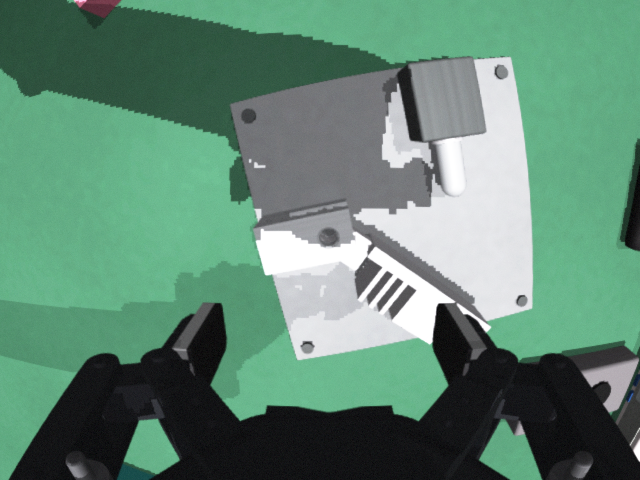

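Run:
```python
from station import robot
from h import *
m=robot.camera_model('wrist'); print(m['eye'],robot.sense()['ee_pos'])
im=cv2.imread('pics/wf.png'); crop(im[:,:,::-1],240,180,420,300,4,'pics/wfc.png')
print('hole',onplane(m,328.5,237,47,True))
for p,z in [((231,104),10),((511,57),10),((532,308),10),((298,359),10),((453,192),28)]: print(p,onplane(m,*p,z,True))
```

```text
[490.77241846 -46.17019847 269.12477517] [ 490.77220028 -119.35305443  300.10627487]
hole [ 491.01048475 -110.07498597   47.        ]
(231, 104) [422.83891074 -23.83807211  10.        ]
(511, 57) [626.40032638  18.97354765  10.        ]
(532, 308) [ 669.066614   -184.80904337   10.        ]
(298, 359) [ 465.56005517 -226.92771863   10.        ]
(453, 192) [575.69253384 -83.51398517  28.        ]
```

View pics/wfc.png

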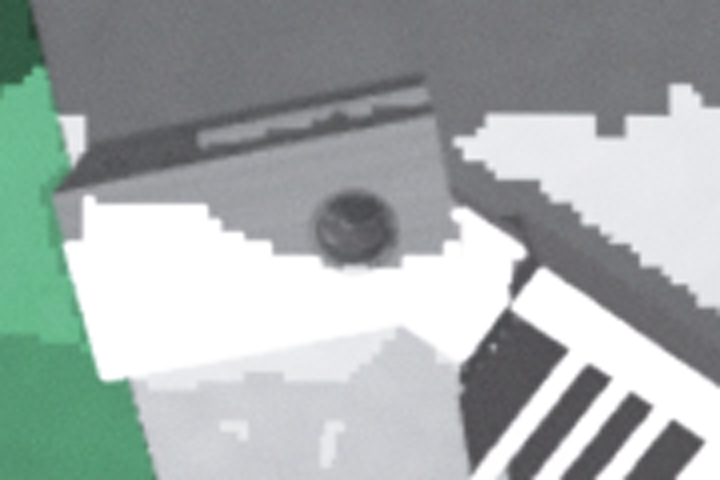

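Emit:
apply_moves --increments '[0, -2, 15, 5, 0, 0, -5, 45, 10, 0, 0, -9, 85, 15, 0, 0, -13, 125, 20, 0, 0, -18, 166, 20, 0, 0, -23, 207, 20, 0, 0, -28, 248, 20, 0, 0, -33, 289, 20, 0, 0, -36, 330, 20, 0, 0, -37, 360, 20, 0]'

```text
time: 3.12
ee_pos: [451.8, 244.4, 320.2]
orientation: [0.706, 0.709, 0.001, -0.001]
force: [0.9, -0.6, -0.0]
width: 85.3
```

Run:
```python
from station import robot
from h import *
s=robot.sense(); m=robot.camera_model('wrist'); im=robot.capture('wrist')
print(s['time'],s['ee_pos'],s['qd'],m['eye'])
cv2.imwrite('pics/wp.png',im[:,:,::-1])
for l in ['pin','pin_head']:
    print(l,[( [round(float(v),1) for v in d['position']],round(float(d['confidence']),2)) for d in robot.pinpoint('wrist',l)][:3])
print(proj(m,[[453.5,291,70],[453.5,291,40],[528,262,50]],True))
crop(im,260,150,440,300,4,'pics/wpc.png')
```

```text
3.1167 [451.77738999 244.38021765 320.21610496] [-0.45554258  0.26337503 -0.15865672 -0.33990535  0.1159984   0.09367265
 -0.66978991] [451.57595291 317.62662237 289.41984   ]
pin [([455.1, 289.4, 4.7], 0.96)]
pin_head []
[[331.42363085 178.59232803]
 [331.05877211 173.23605554]
 [440.13474939 219.60790391]]
```

View pics/wpc.png

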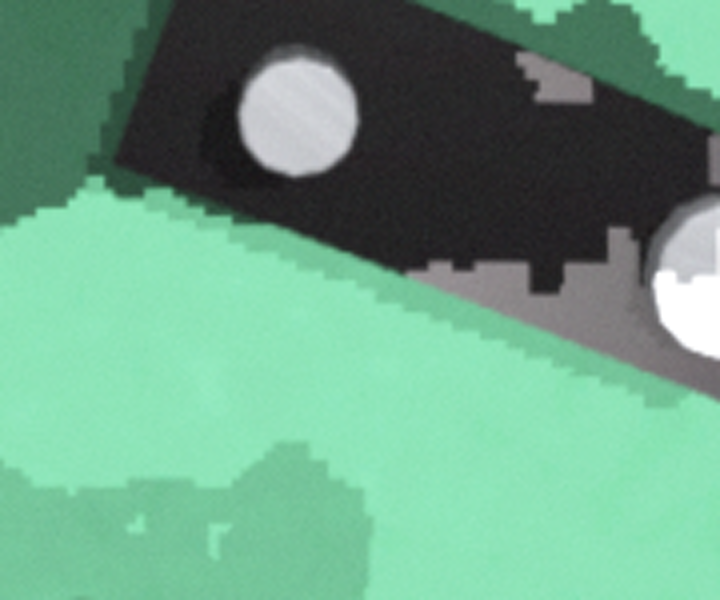

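Emit:
apply_moves --increments '[0.4, 1, 20, -15, 0, 0.4, 1.5, 40, -35, 0, 0.4, 1.5, 50, -50, 0, 0.4, 1.5, 51, -60, 0, 0.4, 1.5, 51, -60, 0, 0.4, 1.5, 51, -60, 0]'

```text
time: 3.77
ee_pos: [454.9, 289.3, 259.4]
orientation: [0.708, 0.706, -0.001, 0.0]
force: [0.5, -0.5, -0.0]
width: 51.2
```

Run:
```python
from station import robot
from h import *
s=robot.sense(); m=robot.camera_model('wrist'); im=robot.capture('wrist')
print(s['time'],s['ee_pos'],s['qd'].round(3),m['eye'])
print(proj(m,[[454.5,291,70]],True))
crop(im,220,120,420,400,2,'pics/wpd.png')
```

```text
3.7667 [454.90071713 289.34553406 259.42586824] [ 0.005 -0.023  0.002 -0.016 -0.002 -0.003 -0.003] [455.06451407 362.46387483 228.29811923]
[[328.01638521 289.77165573]]
```

View pics/wpd.png

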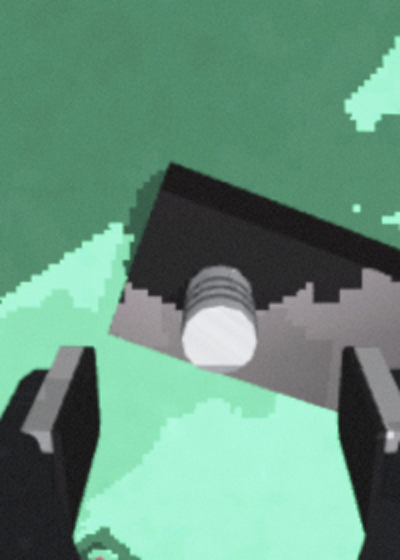

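Emit:
apply_moves --increments '[0.4, 0.2, 2, -15, 0, 0.4, 0.2, 2.3, -30, 0, 0.4, 0.2, 2.3, -40, 0, 0.4, 0.2, 2.3, -43, 0, 0.4, 0.2, 2.3, -43, 0, 0.4, 0.2, 2.3, -43, 0]'

```text
time: 4.32
ee_pos: [455.1, 293.1, 217.4]
orientation: [0.707, 0.707, 0.0, 0.0]
force: [0.6, 0.5, 0.4]
width: 51.2
```

Emit:
apply_moves --increments '[0.6, 0, 0, 0, 0, 0.75, 0, 0, 0, 0, 0.9, 0, 0, 0, 0, 1, 0, 0, 0, 0, 1, 0, 0, 0, 0, 1, 0, 0, 0, 0, 1, 0, 0, 0, 0, 1, 0, 0, 0, 0]' --newtons 50

```text
time: 4.98
ee_pos: [455.0, 293.6, 217.6]
orientation: [0.707, 0.707, 0.001, 0.0]
force: [-1.2, -0.6, 6.4]
width: 16.3
```

Run:
```python
from station import robot
from h import *
s=robot.sense(); m=robot.camera_model('wrist'); im=robot.capture('wrist')
print(s['time'],s['ee_pos'],s['force'],s['width'])
print(proj(m,[[455.1,291.8,70]],True))
crop(im,180,200,480,480,2,'pics/wg.png')
im=robot.capture('side');crop(im,250,250,400,400,4,'pics/sg.png')
```

```text
4.9833 [455.0494717  293.55015033 217.55730515] [-1.21754118 -0.6115672   6.39117025] 16.347891088719443
[[328.18872507 345.4118367 ]]
```

View pics/wg.png

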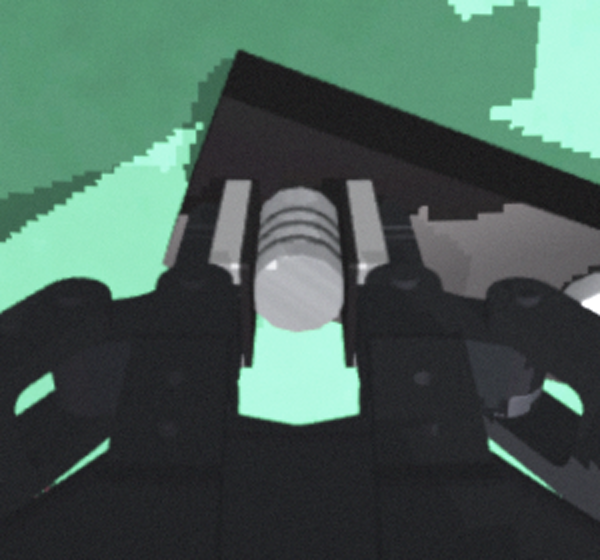

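View pics/sg.png

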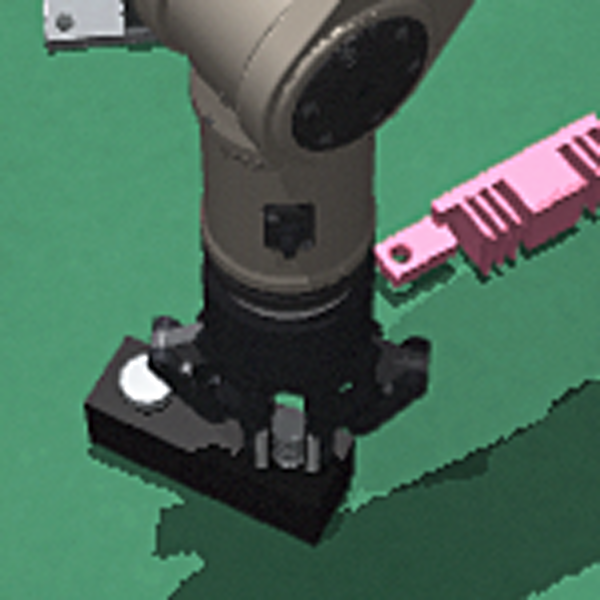

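Emit:
apply_moves --increments '[1, 0, 0, 8, 0, 1, 0, 0, 20, 0, 1, 0, 0, 36, 0, 1, 0, 0, 52, 0, 1, 0, 0, 66, 0, 1, 0, 0, 73, 0, 1, 0, 0, 75, 0, 1, 0, 0, 75, 0]'

```text
time: 5.75
ee_pos: [454.7, 293.3, 292.4]
orientation: [0.707, 0.707, 0.001, 0.0]
force: [-0.7, -0.4, -1.5]
width: 16.6
```

Run:
```python
from station import robot
from h import *
s=robot.sense(); m=robot.camera_model('wrist'); im=robot.capture('wrist')
print(s['time'],s['ee_pos'],s['force'],s['width'])
crop(im,180,200,480,480,2,'pics/wh.png')
im=robot.capture('side');crop(im,230,190,380,340,4,'pics/sh.png')
```

```text
5.75 [454.70920939 293.34250543 292.37682835] [-0.65336346 -0.380299   -1.48789049] 16.643321326245022
```

View pics/wh.png

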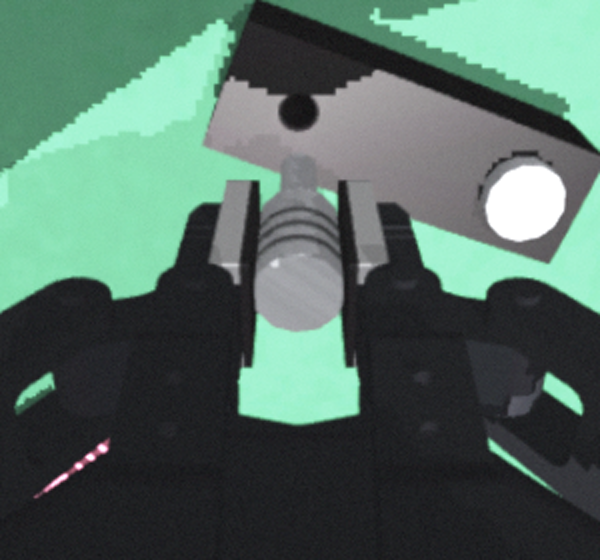

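View pics/sh.png

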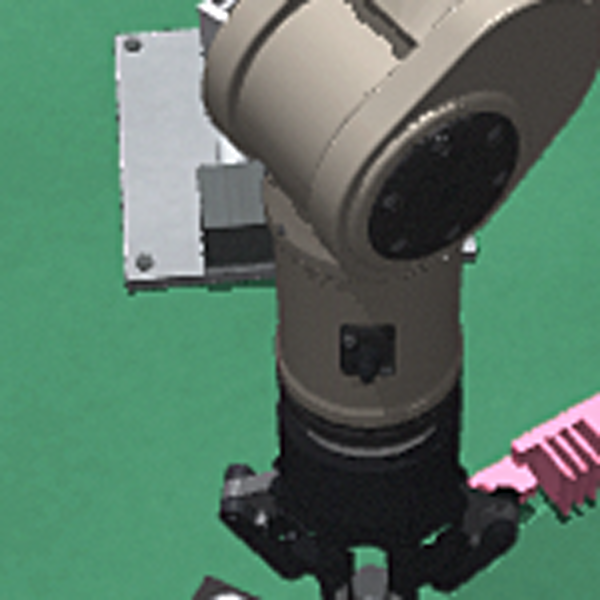

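Run:
```python
from station import robot
from h import *
m=robot.camera_model('wrist');s=robot.sense();print(s['ee_pos'])
print('rackhole',onplane(m,329,255.3,40,True),'tip',onplane(m,329,279,81,True),'top',onplane(m,329,346,145,True))
t=np.array(s['ee_pos'])
for dy in (-3,-2,-1,0): print(dy,proj(m,[t+[0,dy,-211.5],t+[0,dy,-147.5]],True).round(1).tolist())
```

```text
[454.36789828 293.05394654 291.11437935]
rackhole [454.37790848 290.78117914  40.        ] tip [454.37735505 291.77079039  81.        ] top [454.37638465 291.76368184 145.        ]
-3 [[329.0, 281.0], [329.0, 347.8]]
-2 [[329.0, 279.2], [329.0, 345.6]]
-1 [[329.0, 277.5], [329.0, 343.3]]
0 [[329.0, 275.7], [329.0, 341.0]]
```

Emit:
apply_moves --increments '[1, 1, -10, 0, 0, 1, 3, -30, 0, 0, 1, 5, -60, 0, 0, 1, 8, -95, 0, 0, 1, 12, -130, 0, 0, 1, 15, -165, 0, 0, 1, 18, -200, 0, 0, 1, 21, -235, 0, 0, 1, 24, -270, 0, 0, 1, 27, -300, 0, 0]'

```text
time: 6.68
ee_pos: [480.8, -10.0, 291.1]
orientation: [0.708, 0.706, -0.001, -0.0]
force: [0.3, 0.7, 0.4]
width: 16.2
```

Run:
```python
from station import robot
s=robot.sense(); print(s['time'],s['ee_pos'],s['qd'].round(2))
```

```text
6.6833 [480.77963519 -10.03433316 291.06542581] [ 0.54  0.05  0.22 -0.07 -0.08  0.01  0.8 ]
```

Emit:
apply_moves --increments '[1, 1, -15, 0, 0, 1, 4, -45, 0, 0, 1, 7, -75, 0, 0, 1, 9, -95, 0, 0, 1, 9.3, -101, 0, 0, 1, 9.3, -101.5, 0, 0, 1, 9.3, -101.5, 0, 0, 1, 9.3, -101.5, 0, 0, 1, 9.3, -101.5, 0, 0]'

```text
time: 7.43
ee_pos: [491.0, -106.5, 291.6]
orientation: [0.706, 0.708, 0.0, -0.0]
force: [0.2, 0.2, -0.4]
width: 16.6
```

Run:
```python
from station import robot
from h import *
P=[]
for i in range(4):
    s=robot.sense(); m=robot.camera_model('wrist'); im=robot.capture('wrist'); P.append(s['ee_pos'])
    print(onplane(m,329,237,47,True)[:2]-s['ee_pos'][:2])
print(s['time'],np.mean(P,0),np.std(P,0),s['orientation'],s['force'],s['width'],proj(m,[[490.8,-109.8,47]],True))
crop(im,200,160,460,420,3,'pics/wi.png')
im=robot.capture('scene');crop(im,220,200,350,330,4,'pics/si.png')
```

```text
[ 0.1411085  11.93439949]
[ 0.21306452 11.83416592]
[ 0.26169704 11.79113834]
[ 0.27764569 11.76164894]
7.5833 [ 491.02095321 -106.80418958  291.65385245] [0.02839903 0.22607969 0.07209861] [ 7.06400074e-01  7.07812767e-01  1.27560446e-04 -7.45320612e-05] [-0.85697603 -0.42111496 -0.56369217] 16.181668898030235 [[328.08155295 259.72863794]]
```

View pics/wi.png

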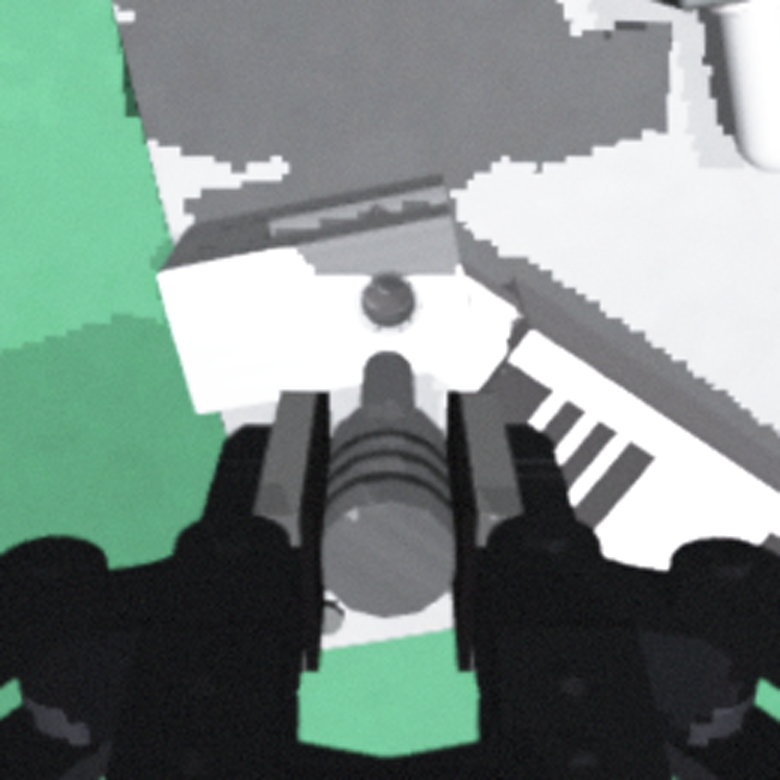

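View pics/si.png

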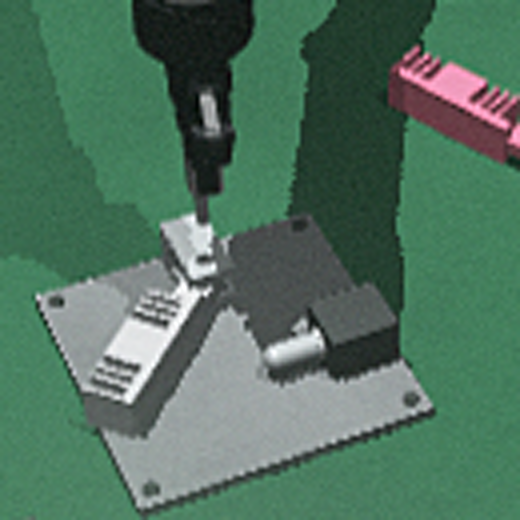

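Emit:
apply_moves --increments '[1, 0.1, -1.3, -5, 0, 1, 0.1, -1.3, -15, 0, 1, 0.1, -1.3, -24, 0, 1, 0.1, -1.3, -28, 0, 1, 0.1, -1.3, -28, 0, 1, 0.1, -1.3, -28, 0, 1, 0.1, -1.3, -28, 0]'

```text
time: 8.27
ee_pos: [491.2, -109.5, 263.8]
orientation: [0.707, 0.707, 0.0, 0.0]
force: [0.3, 0.2, 0.1]
width: 16.6
```

Run:
```python
from station import robot
from h import *
s=robot.sense(); m=robot.camera_model('wrist'); im=robot.capture('wrist')
print(s['time'],s['ee_pos'],s['force'],s['width'],proj(m,[[491.1,-109.7,47]],True))
t=np.array(s['ee_pos']);print(proj(m,[t+[0,-1.5,-211.5],t+[0,-1.5,-147.5]],True))
crop(im,250,220,410,380,5,'pics/wj.png')
im=robot.capture('scene');crop(im,220,220,320,320,5,'pics/sj.png')
```

```text
8.2667 [ 491.24862272 -109.50362244  263.75053958] [0.29799011 0.18537633 0.13760827] 16.61384426237124 [[328.13464929 272.65878601]]
[[328.41225474 278.63398586]
 [328.39573988 344.66367768]]
```

View pics/wj.png

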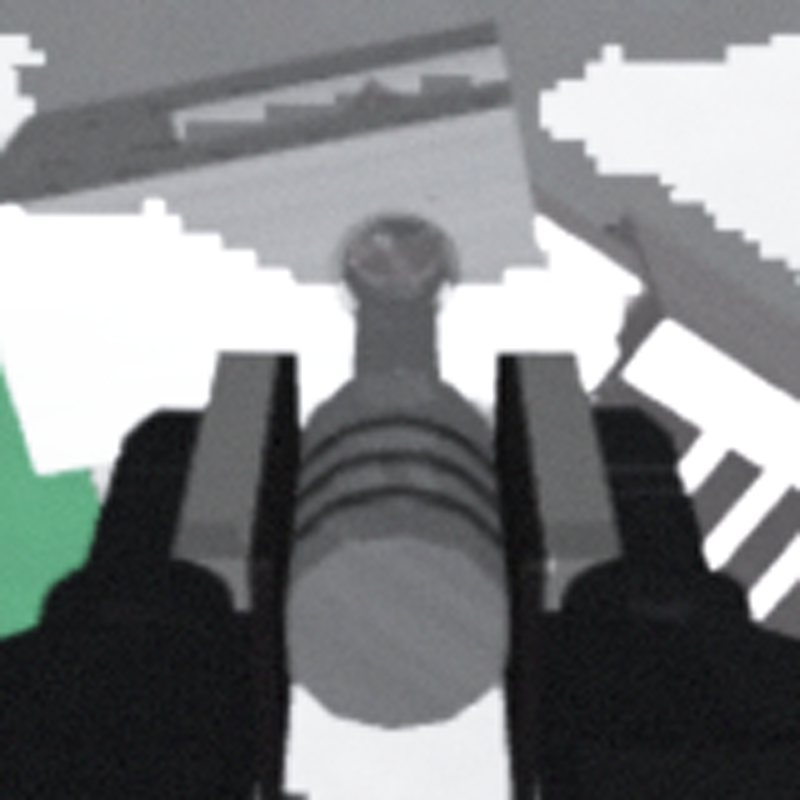

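View pics/sj.png

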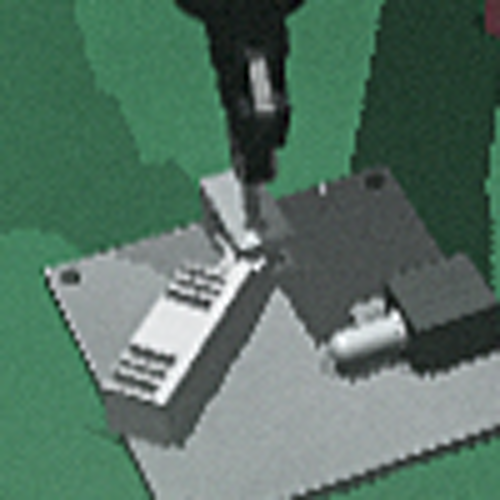

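Run:
```python
from station import robot
from h import *
P=[]
for i in range(3):
    s=robot.sense(); im=robot.capture('wrist'); P.append(s['ee_pos'])
print(np.round(P,2))
c=im[245:305,300:360]; c=np.clip((c.astype(float)-60)*1.9,0,255).astype(np.uint8)
crop(c,0,0,60,60,10,'pics/wk.png')
```

```text
[[ 491.33 -109.54  264.07]
 [ 491.32 -109.51  264.09]
 [ 491.29 -109.51  264.09]]
```

View pics/wk.png

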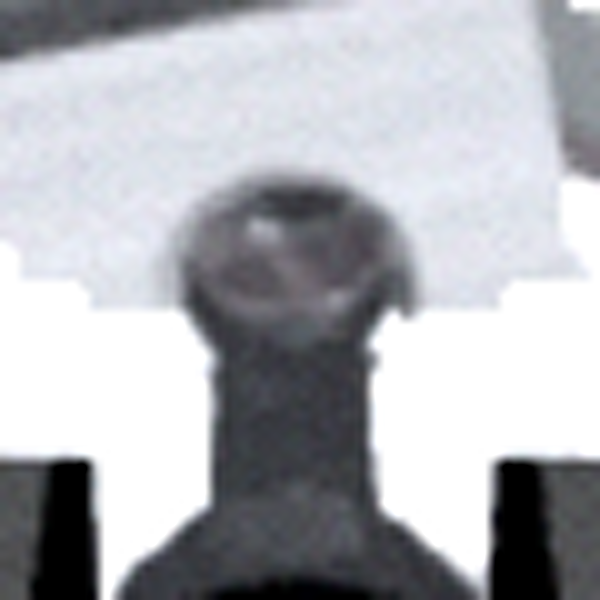

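Emit:
apply_moves --increments '[1, 0.2, 1.3, 0, 0, 1, 0.2, 1.3, 0, 0, 1, 0.2, 1.3, 0, 0, 1, 0.2, 1.3, 0, 0]'

```text
time: 8.85
ee_pos: [491.3, -108.1, 263.8]
orientation: [0.707, 0.707, 0.0, 0.0]
force: [-0.3, -0.7, -0.8]
width: 16.0
```

Run:
```python
from station import robot
from h import *
P=[]
for i in range(2):
    s=robot.sense(); im=robot.capture('wrist'); P.append(s['ee_pos'])
print(np.round(P,2),s['time'])
c=im[245:305,300:360]; c=np.clip((c.astype(float)-60)*1.9,0,255).astype(np.uint8)
crop(c,0,0,60,60,10,'pics/wl.png')
```

```text
[[ 491.32 -108.11  263.79]
 [ 491.33 -108.15  263.78]] 8.9
```

View pics/wl.png

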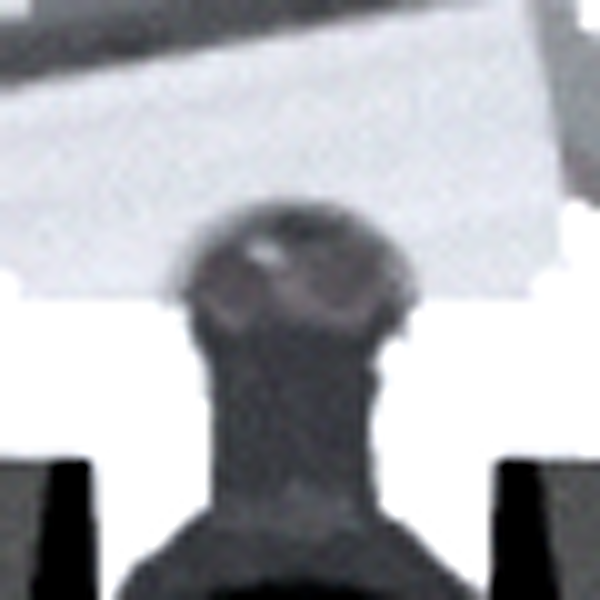

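Emit:
apply_moves --increments '[1, 0, 0, -2, 0, 1, 0, 0, -4, 0, 1, 0, 0, -6, 0, 1, 0, 0, -8, 0, 1, 0, 0, -10, 0, 1, 0, 0, -12, 0, 1, 0, 0, -12, 0]'

```text
time: 9.53
ee_pos: [491.1, -108.1, 251.2]
orientation: [0.707, 0.707, -0.0, -0.0]
force: [0.7, -1.2, 0.0]
width: 16.1
```

Run:
```python
from station import robot
from h import *
s=robot.sense(); im=robot.capture('wrist'); print(s['ee_pos'],s['force'],s['torque'],s['time'])
crop(im,250,220,410,380,5,'pics/wm.png')
```

```text
[ 491.13503556 -108.14114403  251.24656488] [ 0.69063337 -1.20889273  0.02360677] [-0.02078236 -0.02277501 -0.01633453] 9.5333
```

View pics/wm.png

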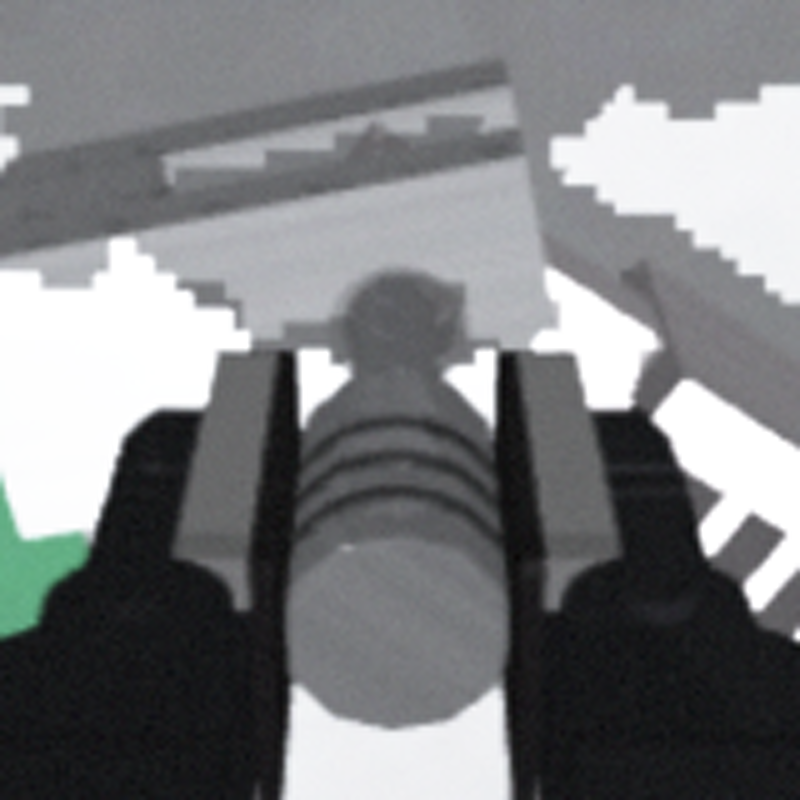

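Emit:
apply_moves --increments '[1, 0.2, 0, -2, 0, 1, 0.2, 0, -4, 0, 1, 0.2, 0, -6, 0, 1, 0.2, 0, -8, 0, 1, 0.2, 0, -10, 0, 1, 0.2, 0, -12, 0, 1, 0.2, 0, -12, 0]'

```text
time: 10.17
ee_pos: [491.3, -108.1, 239.3]
orientation: [0.707, 0.707, -0.0, -0.0]
force: [0.3, -0.3, -0.6]
width: 16.4
```

Still no contact, so the tip is in the lug now. I'll continue to just above seating.

Emit:
apply_moves --increments '[1, 0, 0, -2, 0, 1, 0, 0, -4, 0, 1, 0, 0, -6, 0, 1, 0, 0, -8, 0, 1, 0, 0, -10, 0, 1, 0, 0, -11.5, 0, 1, 0, 0, -12.5, 0, 1, 0, 0, -12.5, 0]'

```text
time: 10.83
ee_pos: [491.4, -108.2, 227.0]
orientation: [0.707, 0.707, -0.0, -0.0]
force: [-0.3, -0.1, -1.0]
width: 16.3
```

Emit:
apply_moves --increments '[1, 0, 0, -1, 0, 1, 0, 0, -2, 0, 1, 0, 0, -2.5, 0, 1, 0, 0, -3, 0, 1, 0, 0, -3, 0]'

```text
time: 11.25
ee_pos: [491.6, -108.2, 224.5]
orientation: [0.707, 0.707, 0.0, -0.0]
force: [-0.7, 0.0, 3.5]
width: 16.5
```

Run:
```python
from station import robot
from h import *
s=robot.sense(); im=robot.capture('wrist'); print(s['ee_pos'],s['force'],s['torque'],s['time'])
crop(im,180,180,480,400,2.6,'pics/wn.png')
im=robot.capture('scene');crop(im,220,220,320,320,5,'pics/sn.png')
```

```text
[ 491.55468789 -108.17011494  224.54690334] [-0.74904811  0.01130679  3.46993502] [0.0437926  0.29070257 0.02869246] 11.25
```

View pics/wn.png

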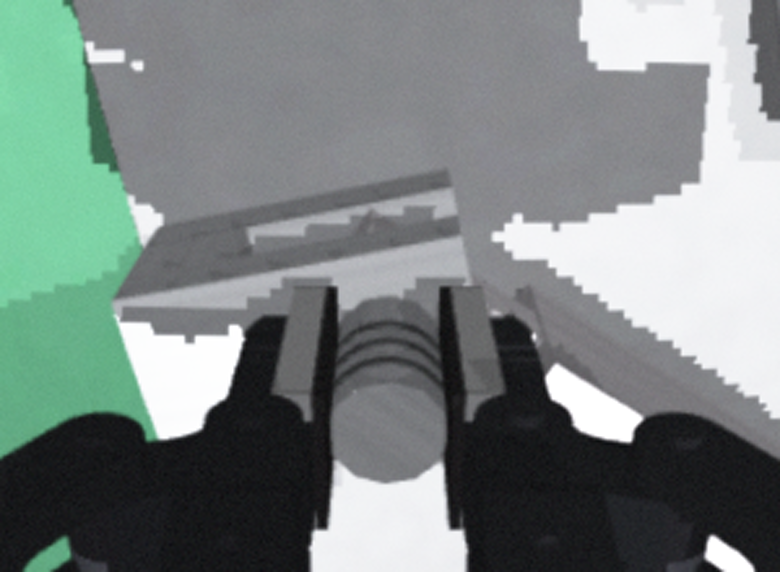

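View pics/sn.png

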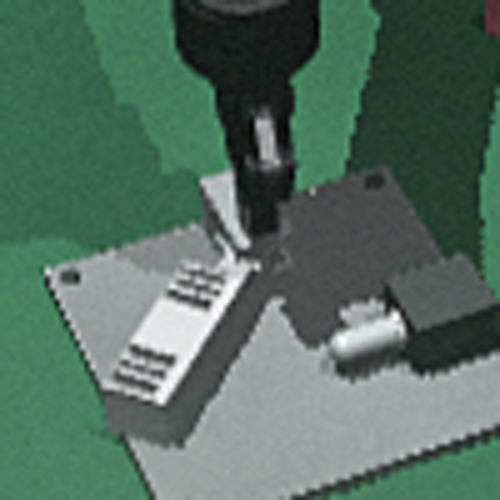

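Emit:
apply_moves --increments '[1, 0, 0, -0.8, 0, 1, 0, 0, -1.5, 0, 1, 0, 0, -1.5, 0, 1, 0, 0, -1.5, 0]'

```text
time: 11.68
ee_pos: [491.6, -108.3, 224.4]
orientation: [0.707, 0.707, 0.0, -0.0]
force: [-6.2, -0.0, 16.3]
width: 16.5
```

Emit:
apply_moves --increments '[1, 0, 0, 1.2, 0, 0.95, 0, 0, 1.2, 0, 0.8, 0, 0, 1.2, 0, 0.6, 0, 0, 1.2, 0, 0.4, 0, 0, 1.2, 0, 0.4, 0, 0, 1.2, 0, 0.4, 0, 0, 1.2, 0]'

```text
time: 12.27
ee_pos: [491.4, -108.1, 223.6]
orientation: [0.707, 0.707, -0.0, -0.0]
force: [-0.2, -0.7, 0.6]
width: 51.3
```

Emit:
apply_moves --increments '[0.4, 0, 0, 8, 0, 0.4, 0, 0, 25, 0, 0.4, 0, 0, 45, 0, 0.4, 0, 0, 62, 0, 0.4, 0, 0, 70, 0, 0.4, 0, 0, 70, 0, 0.4, 0, 0, 70, 0]'

```text
time: 12.85
ee_pos: [491.4, -108.1, 294.1]
orientation: [0.707, 0.707, 0.0, 0.0]
force: [-0.8, 0.2, -0.9]
width: 51.3
```

Run:
```python
from station import robot
from h import *
s=robot.sense(); m=robot.camera_model('wrist');im=robot.capture('wrist'); print(s['ee_pos'],s['force'],s['time'],s['width'])
print(proj(m,[[491.1,-109.7,77],[491.1,-109.7,47]],True))
cv2.imwrite('pics/wo.png',im[:,:,::-1])
im=robot.capture('scene');crop(im,220,220,340,340,5,'pics/so.png')
for c in ('wrist','scene'):
  for l in ['pin','pin_head','push_face','stop','heat_sink']:
    if c=='scene' and l=='pin': pass
    print(c,l,[( [round(float(v),1) for v in d['position']],round(float(d['confidence']),2)) for d in robot.pinpoint(c,l)][:3])
```

```text
[ 491.44814746 -108.13855592  294.06127427] [-0.84316848  0.1724449  -0.87050705] 12.85 51.33638698572447
[[327.67998963 274.84339786]
 [327.76069042 256.65777912]]
wrist pin [([494.6, -111.0, 10.4], 0.9)]
wrist pin_head [([490.3, -106.5, 45.9], 0.64)]
wrist push_face [([491.3, -110.7, 1.6], 0.15)]
wrist stop [([581.0, -88.2, 31.5], 0.88), ([493.6, -111.2, 12.3], 0.27)]
wrist heat_sink []
scene pin [([490.4, -108.7, 15.3], 0.64)]
scene pin_head [([791.6, -32.6, -4.6], 0.61), ([494.4, -109.8, 50.8], 0.41)]
scene push_face [([324.0, 126.9, 19.8], 0.77), ([247.8, -466.2, 23.2], 0.71), ([548.5, -178.3, 25.1], 0.68)]
scene stop [([574.9, -88.8, 25.2], 0.42)]
scene heat_sink [([409.6, 163.2, -3.2], 0.88), ([173.4, -420.0, -0.4], 0.86), ([485.2, -111.4, 12.3], 0.74)]
```

View pics/wo.png

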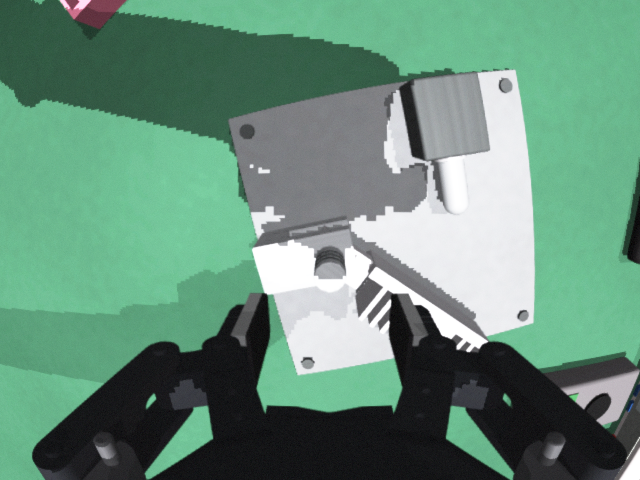

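View pics/so.png

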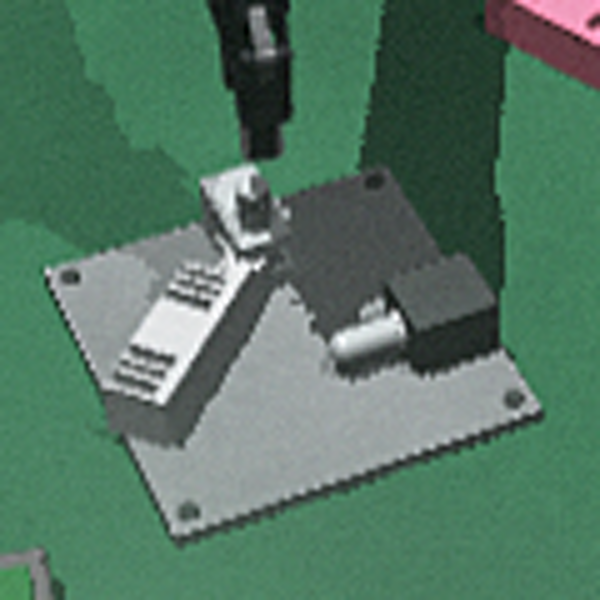

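Run:
```python
from station import robot
from h import *
S=robot.camera_model('scene');D=robot.camera_model('side');W=robot.camera_model('wrist')
def un(p,o,s): return o[0]+(p[0]+.5)/s-.5, o[1]+(p[1]+.5)/s-.5
a=onplane(D,*un((193,78),(250,180),6.5),46);b=onplane(D,*un((417,205),(250,180),6.5),46)
print(a,b,np.arctan2(*(a-b)[1::-1]))
c=onplane(W,487,345,46,True);d=onplane(W,358,238,46,True);print(c,d,np.arctan2(*(c-d)[1::-1]))
e=onplane(S,*un((160,408),(220,220),5),46);f=onplane(S,*un((252,265),(220,220),5),46);print('scene',e,f,np.arctan2(*(e-f)[1::-1]))
O=np.array([491.1,-109.7])
for y in (-.3,-.35,-.4,-.45,-.5):
    c_,s_=np.cos(y),np.sin(y);Rm=np.array([[c_,-s_],[s_,c_]])
    print(y,'push',O+Rm@[88,-24],'end',O+Rm@[138,12],'endfin',O+Rm@[138,-24])
for y in (.202-.07,.202,.202+.08):
    c_,s_=np.cos(y),np.sin(y);Rm=np.array([[c_,-s_],[s_,c_]]); print(y,'push',O+Rm@[88,-24])
```

```text
[ 609.57175726 -177.0395195    46.        ] [ 514.46395043 -115.8198992    46.        ] -0.5719241628680884
[ 608.01791644 -179.8189794    46.        ] [509.43846163 -98.00811657  46.        ] -0.6927072604878816
scene [ 611.77078775 -181.95035242   46.        ] [ 519.79959444 -117.97865072   46.        ] -0.6077414797459604
-0.3 push [ 568.07712608 -158.63385393] end [ 626.48267798 -139.01775065] endfin [ 615.84395054 -173.40986426]
-0.35 push [ 565.53525135 -162.41995216] end [ 624.84820806 -145.74742487] endfin [ 612.50388699 -179.56484254]
-0.4 push [ 562.80732726 -166.07427798] end [ 622.87943728 -152.38699931] endfin [ 608.86037696 -185.54519509]
-0.45 push [ 559.90017219 -169.58769746] end [ 620.58128653 -158.91987848] endfin [ 604.92252731 -191.33597416]
-0.5 push [ 556.82105252 -172.95142888] end [ 617.9595     -165.32973358] endfin [ 600.70018061 -196.92270581]
0.132 push [ 581.49326468 -121.90891891]
0.202 push [ 582.12581815 -115.55665696]
0.28200000000000003 push [ 582.30272379 -108.26362525]
```

Run:
```python
from station import robot
from h import *
D=robot.camera_model('side')
print(onplane(D,362,160,0),onplane(D,288,152,0))
O=np.array([491.1,-109.7]);print('t',robot.sense()['time'])
def tcp(yaw,gap): 
    c,s=np.cos(yaw),np.sin(yaw); return O+np.array([[c,-s],[s,c]])@[88,-24-11-gap]
for y in [-.6,-.5,-.4,-.3,-.2,-.1,0,.05,.1,.132,.202,.242,.282]:
    print(y,round(np.degrees(y),1),tcp(y,12).round(1),tcp(y,0).round(1))
```

```text
[ 405.03864373 -375.24235034    0.        ] [ 619.20448408 -391.01937696    0.        ]
t 13.45
-0.6 -34.4 [ 537.2 -198.2] [ 544.  -188.3]
-0.5 -28.6 [ 545.8 -193.1] [ 551.5 -182.6]
-0.4 -22.9 [ 553.9 -187.3] [ 558.5 -176.2]
-0.3 -17.2 [ 561.3 -180.6] [ 564.8 -169.1]
-0.2 -11.5 [ 568.  -173.2] [ 570.4 -161.5]
-0.1 -5.7 [ 574.  -165.3] [ 575.2 -153.3]
0 0.0 [ 579.1 -156.7] [ 579.1 -144.7]
0.05 2.9 [ 581.3 -152.2] [ 580.7 -140.3]
0.1 5.7 [ 583.4 -147.7] [ 582.2 -135.7]
0.132 7.6 [ 584.5 -144.7] [ 582.9 -132.8]
0.202 11.6 [ 586.7 -138.1] [ 584.3 -126.3]
0.242 13.9 [ 587.8 -134.2] [ 584.9 -122.6]
0.282 16.2 [ 588.7 -130.4] [ 585.4 -118.8]
```

Emit:
apply_moves --increments '[0.6, 5, -10, 0, -4, 0.8, 13, -26, 0, -10, 1, 22, -44, 0, -16, 1, 31, -62, 0, -22, 1, 39, -77, 0, -28, 1, 45, -88, 0, -33, 1, 46, -90, 0, -34, 1, 46, -90, 0, -34, 1, 46, -90, 0, -34]' --newtons 40

```text
time: 14.2
ee_pos: [537.3, -197.3, 293.7]
orientation: [0.882, 0.471, -0.0, -0.001]
force: [-0.4, 1.1, 0.4]
width: -0.1
```

Run:
```python
from station import robot
from h import *
s=robot.sense(); m=robot.camera_model('wrist');im=robot.capture('wrist'); print(s['ee_pos'],s['force'],s['time'],s['width'])
print(R.from_quat(s['orientation']).as_matrix().round(3).tolist())
O=np.array([491.1,-109.7]);c,q=np.cos(-.6),np.sin(-.6);Rm=np.array([[c,-q],[q,c]])
P=[np.r_[O+Rm@l,46] for l in [(70,-24),(106,-24),(138,-24),(138,12),(28,12)]]
uv=proj(m,P,True);print(uv.round())
im=im.copy()
for u,v in uv: cv2.circle(im,(int(u),int(v)),3,(255,0,0),-1)
cv2.imwrite('pics/wq.png',im[:,:,::-1])
```

```text
[ 537.28639181 -197.33240129  293.67351675] [-0.42474438  1.10507735  0.41740319] 14.2 -0.08227710632332347
[[0.557, 0.83, -0.001], [0.83, -0.557, 0.001], [0.0, -0.001, -1.0]]
[[300. 219.]
 [360. 219.]
 [412. 220.]
 [415. 161.]
 [229. 160.]]
```

View pics/wq.png

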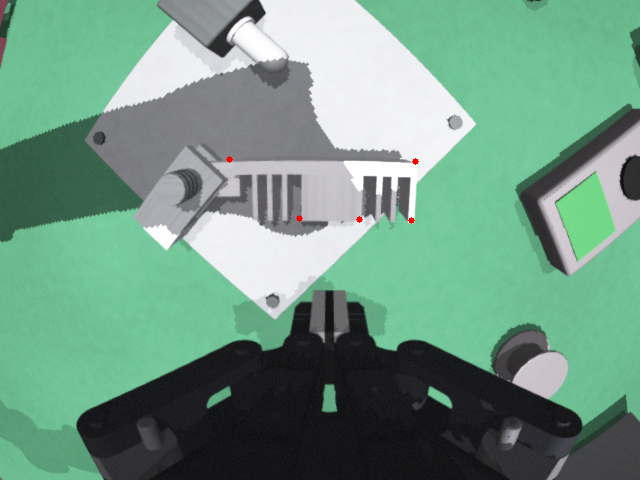

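Emit:
apply_moves --increments '[1, 0, 0, -15, 0, 1, 0, 0, -40, 0, 1, 0, 0, -65, 0, 1, 0, 0, -85, 0, 1, 0, 0, -98, 0, 1, 0, 0, -104, 0, 1, 0, 0, -104.5, 0, 1, 0, 0, -104.5, 0]'

```text
time: 14.92
ee_pos: [537.6, -197.7, 189.8]
orientation: [0.883, 0.47, 0.0, -0.0]
force: [0.4, -0.3, 0.8]
width: 0.3
```

Run:
```python
from station import robot
from h import *
s=robot.sense(); m=robot.camera_model('wrist');im=robot.capture('wrist'); print(s['ee_pos'],s['force'],s['time'],s['width'])
cv2.imwrite('pics/wr.png',im[:,:,::-1])
im=robot.capture('scene');crop(im,190,210,340,340,5,'pics/sr.png')
```

```text
[ 537.62313581 -197.72372027  189.7872576 ] [ 0.39161459 -0.25399318  0.75281474] 14.9167 0.2587655658451016
```

View pics/wr.png

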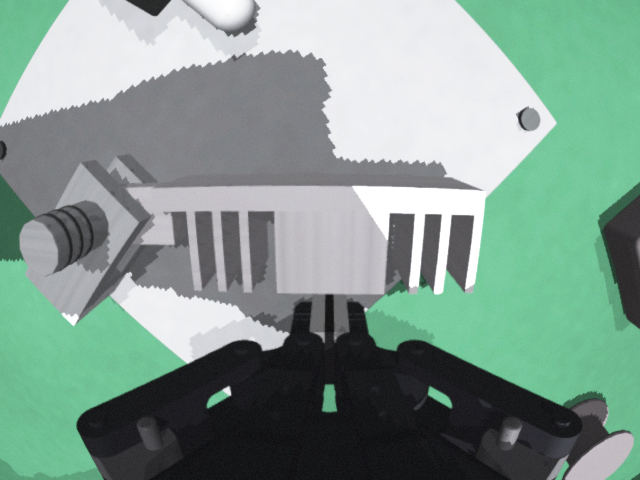

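View pics/sr.png

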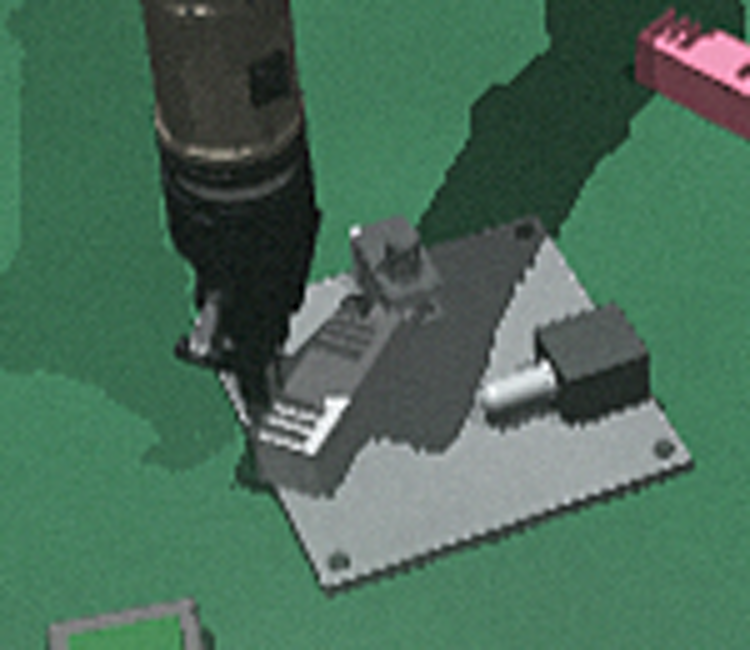

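Emit:
apply_moves --increments '[1, 3, 4.5, 0, 0, 1, 6.4, 9.4, 0, 0, 1, 10, 12, 0, 2.8, 1, 13.9, 15.1, 0, 5.7, 1, 17.3, 18, 0, 8.6, 1, 20.9, 21.5, 0, 11.5, 1, 24, 25, 0, 14.3, 1, 27.2, 28.6, 0, 17.2, 1, 27.2, 28.6, 0, 17.2]'

```text
time: 15.77
ee_pos: [565.9, -168.6, 190.2]
orientation: [0.802, 0.597, 0.001, 0.001]
force: [0.1, 0.2, 0.1]
width: -0.3
```

Run:
```python
from station import robot
from h import *
s=robot.sense(); m=robot.camera_model('wrist');im=robot.capture('wrist'); print(s['ee_pos'],s['force'],s['time'],s['width'])
cv2.imwrite('pics/ws.png',im[:,:,::-1])
```

```text
[ 565.90572658 -168.60920924  190.18356047] [0.13013761 0.17518659 0.12117012] 15.7667 -0.25316823687026146
```

View pics/ws.png

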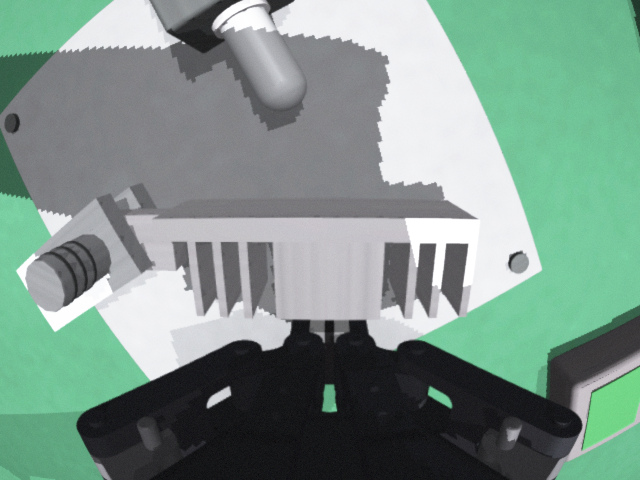

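Emit:
apply_moves --increments '[1, 2.9, 3.7, 0, 2.9, 1, 5.6, 7.6, 0, 5.7, 1, 8, 11.6, 0, 8.6, 1, 10.4, 15.8, 0, 11.5, 1, 12.4, 20, 0, 14.3, 1, 14.3, 24.4, 0, 17.2, 1, 15.9, 28.8, 0, 20.1, 1, 16.8, 31.5, 0, 21.7, 1, 16.8, 31.5, 0, 21.7]'

```text
time: 16.57
ee_pos: [581.8, -137.5, 189.7]
orientation: [0.676, 0.737, 0.0, 0.0]
force: [0.4, 0.6, -0.4]
width: -0.4
```

Run:
```python
from station import robot
from h import *
s=robot.sense(); m=robot.camera_model('wrist');im=robot.capture('wrist'); print(s['ee_pos'],s['force'],s['time'],s['width'])
cv2.imwrite('pics/wt.png',im[:,:,::-1])
```

```text
[ 581.82785603 -137.50009161  189.72362777] [ 0.43936146  0.5682542  -0.41123487] 16.5667 -0.39777303258630187
```

View pics/wt.png

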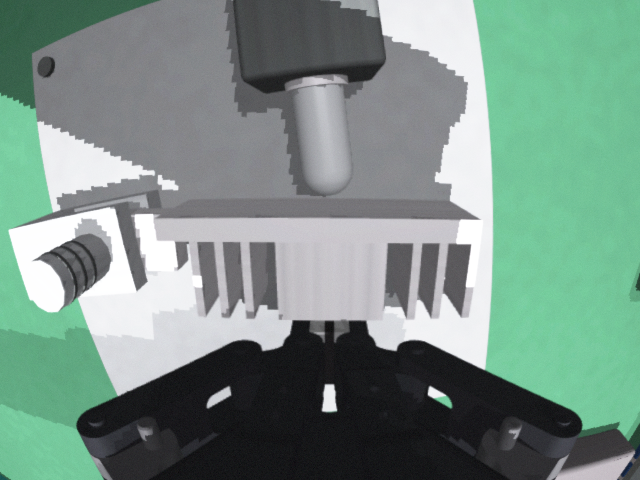

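Emit:
apply_moves --increments '[1, 0.6, 2.4, 0, 1.5, 1, 1.3, 4.8, 0, 3, 1, 1.8, 6.8, 0, 4.2, 1, 2.3, 9, 0, 5.5, 1, 2.7, 11.3, 0, 6.9, 1, 2.7, 11.3, 0, 6.9, 1, 2.7, 11.3, 0, 6.9]'

```text
time: 17.2
ee_pos: [584.5, -127.2, 189.6]
orientation: [0.631, 0.776, 0.0, 0.001]
force: [1.0, -3.6, -0.8]
width: 0.0
```

Emit:
apply_moves --increments '[1, 0.2, 1.8, 0, 1.1, 1, 0.5, 3.7, 0, 2.3, 1, 0.9, 5.5, 0, 3.5, 1, 0.9, 5.5, 0, 3.5, 1, 0.9, 5.5, 0, 3.5, 1, 0.9, 5.5, 0, 3.5]'

```text
time: 17.7
ee_pos: [585.5, -122.8, 189.7]
orientation: [0.607, 0.795, -0.0, 0.001]
force: [2.6, -5.7, -0.8]
width: 0.3
```

Run:
```python
from station import robot
from h import *
F=[]
for i in range(4):
    s=robot.sense(); m=robot.camera_model('wrist');im=robot.capture('wrist');F.append(np.r_[s['ee_pos'],s['force']])
print(np.round(F,2),s['time'])
cv2.imwrite('pics/wu.png',im[:,:,::-1])
print([d['position'].round(1) if hasattr(d['position'],'round') else d['position'] for d in robot.pinpoint('wrist','stop')])
```

```text
[[ 585.54 -122.76  189.73    2.58   -5.73   -0.84]
 [ 585.55 -122.77  189.77    2.4    -5.45   -1.53]
 [ 585.57 -122.75  189.76    3.19   -5.4    -1.17]
 [ 585.56 -122.75  189.75    2.77   -5.59   -1.44]] 17.85
[[578.7, -75.1, 34.6], [491.3, -106.1, 11.2]]
```

View pics/wu.png

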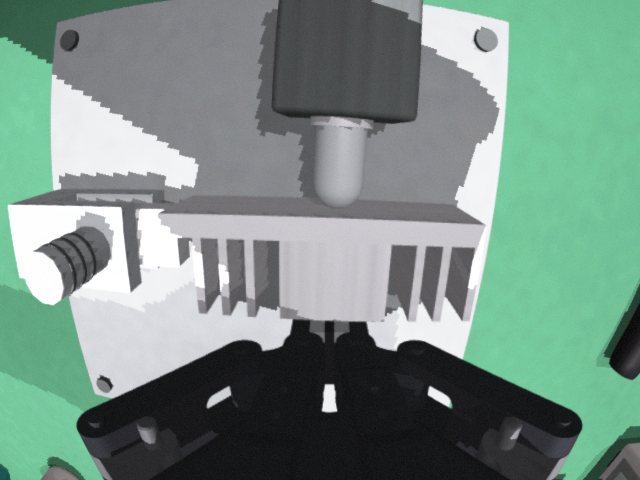

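Emit:
apply_moves --increments '[1, 0.2, 1.6, 0, 1, 1, 0.3, 3.1, 0, 2, 1, 0.4, 4.6, 0, 3, 1, 0.4, 4.6, 0, 3, 1, 0.4, 4.6, 0, 3, 1, 0.4, 4.6, 0, 3, 1, 0.4, 4.6, 0, 3, 1, 0.4, 4.6, 0, 3]'

```text
time: 18.62
ee_pos: [586.4, -119.3, 190.0]
orientation: [0.586, 0.81, -0.0, 0.003]
force: [3.5, -6.5, -2.2]
width: -0.4
```

Run:
```python
from station import robot
from h import *
F=[]
for i in range(4):
    s=robot.sense(); m=robot.camera_model('wrist');im=robot.capture('wrist');F.append(np.r_[s['ee_pos'],s['force']])
print(np.round(F,2),s['time'],proj(m,[[491.1,-109.7,77]],True))
cv2.imwrite('pics/wv.png',im[:,:,::-1])
print([np.round(d['position'],1) for d in robot.pinpoint('wrist','stop')])
im=robot.capture('scene');crop(im,190,210,340,340,5,'pics/sv.png')
im=robot.capture('side');crop(im,230,160,380,290,5,'pics/dv.png')
```

```text
[[ 586.37 -119.35  190.05    3.5    -6.53   -2.23]
 [ 586.39 -119.32  190.05    3.55   -8.66   -1.68]
 [ 586.38 -119.35  190.04    3.25   -8.77   -1.8 ]
 [ 586.37 -119.34  190.05    3.63   -7.7    -1.89]] 18.7667 [[ 37.5945827  270.54394031]]
[array([580.5, -72.4,  31.4])]
```

View pics/wv.png

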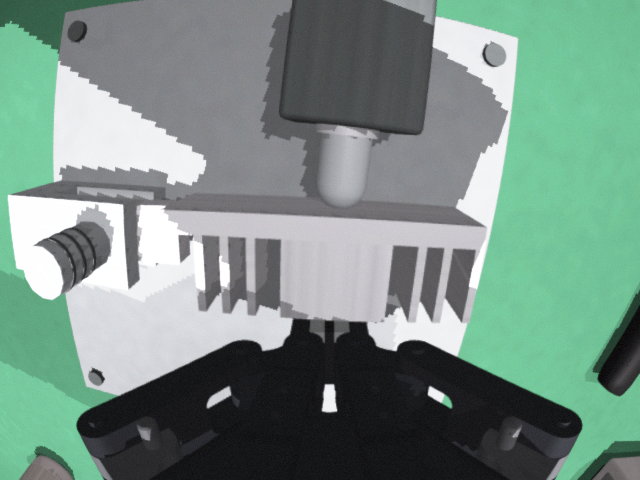

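View pics/sv.png

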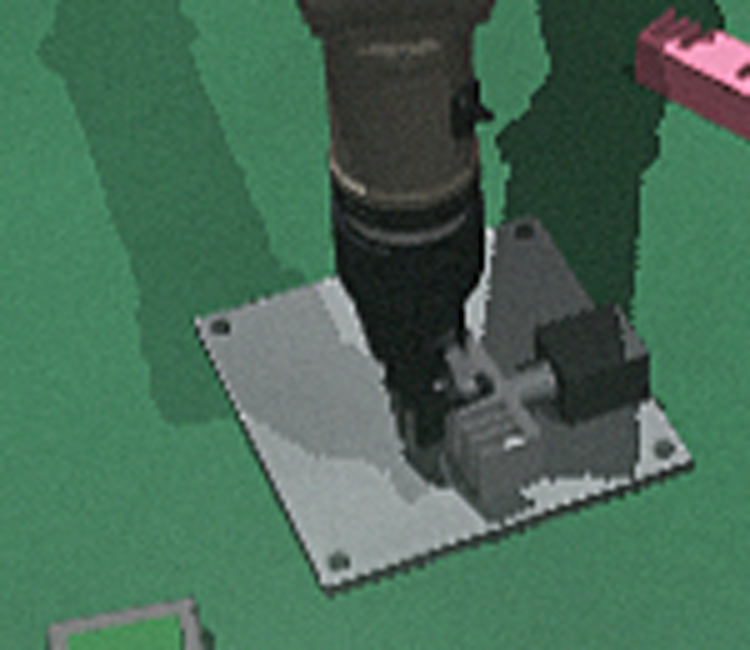

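View pics/dv.png

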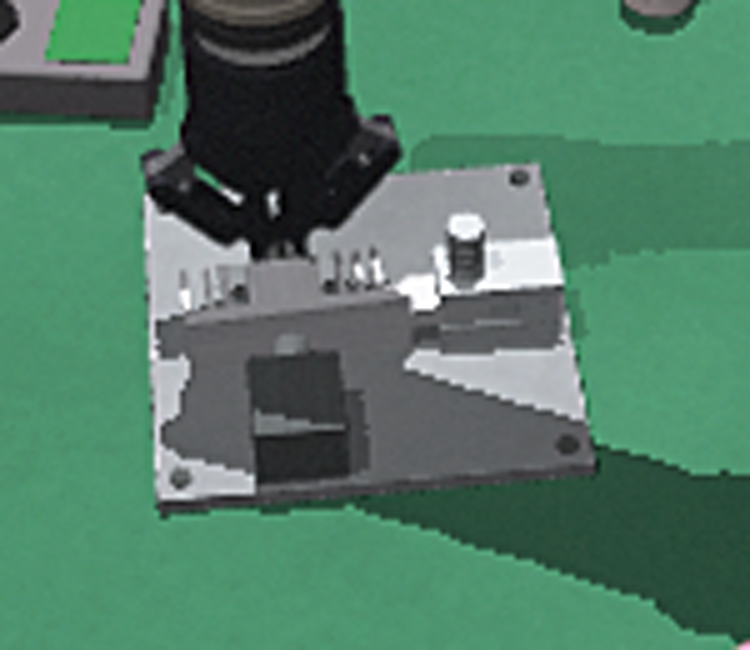

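Emit:
apply_moves --increments '[1, 0, 0, 0, 0, 1, 0, 0, 0, 0, 1, 0, 0, 0, 0, 1, 0, 0, 0, 0, 1, 0, 0, 0, 0, 1, 0, 0, 0, 0, 1, 0, 0, 0, 0, 1, 0, 0, 0, 0, 1, 0, 0, 0, 0, 1, 0, 0, 0, 0]'

```text
time: 19.8
ee_pos: [586.4, -119.3, 190.0]
orientation: [0.586, 0.81, -0.0, 0.003]
force: [3.0, -8.1, -1.1]
width: 0.1
```

Run:
```python
from station import robot
from h import *
F=[]
for i in range(6):
    s=robot.sense(); m=robot.camera_model('wrist');im=robot.capture('wrist');F.append(np.r_[s['ee_pos'],s['force']])
F=np.array(F);print(F.round(2),s['time'],'along -jig y',(F[:,3]*.2-F[:,4]*.98).round(1))
# yaw of back plate top edges, plunger nose contact
for a,b in [((170,210),(483,224))]:
    p=onplane(m,*a,46,True);q=onplane(m,*b,46,True);print(p,q,np.arctan2(*(q-p)[1::-1]))
```

```text
[[ 5.8639e+02 -1.1934e+02  1.9004e+02  3.0300e+00 -8.0800e+00 -1.1100e+00]
 [ 5.8638e+02 -1.1934e+02  1.9006e+02  3.6200e+00 -8.1000e+00 -8.8000e-01]
 [ 5.8636e+02 -1.1933e+02  1.9003e+02  3.9700e+00 -7.7800e+00 -1.4500e+00]
 [ 5.8636e+02 -1.1934e+02  1.9003e+02  3.3500e+00 -8.3300e+00 -1.6500e+00]
 [ 5.8637e+02 -1.1935e+02  1.9004e+02  3.5200e+00 -7.2400e+00 -1.9500e+00]
 [ 5.8637e+02 -1.1932e+02  1.9003e+02  4.1200e+00 -8.4700e+00 -4.4000e-01]] 20.05 along -jig y [8.5 8.7 8.4 8.8 7.8 9.1]
[521.6442039  -88.62867567  46.        ] [621.53718553 -60.90402207  46.        ] 0.2707293959673292
```

```bash
python3 -c "
from station import robot
print(robot.sign_off())"
```

```text
the job is handed in; nothing more can be done
None
```

I put the knob-headed pin through the fork and the lug until its head seated, let go of it, swung the heat sink onto the stop and handed in at about 20 s with the push still on. No verdict came back.

**Pin:**
- Contact came at the height calculated for seating. I then pressed it down with about 16 N.
- After release the pictures show it upright with its head on the fork. I did not measure its tilt or offset again after that.

**Push:**
- Just before handing in, six readings gave 7.8 to 9.1 N along the stop's axis, with the arm still. That puts the plunger at about 12 mm in; I worked that out from the force and the spring rate.
- The heat sink's angle, measured in the picture, was about 0.07 rad anticlockwise of the jig, which fits half-way.

**Disagreements:**
- At the start the heat sink was about 0.8 rad clockwise of the jig by my measurements, not the 0.25 to 0.55 rad stated. I followed the measured angle, and the contact came out square.
- The gripper showed about 16.4 mm on the 18 mm head.
- While pushing there was a sideways force of 3 to 4 N along world x, more than the stop alone explains. It is probably friction at the push face.

The arm was kept clear of the other pin, the bystanders and the look-alikes, and no unexpected contact force showed. I did not re-measure where they stand.

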